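# Switch the bead sorter to its other chute

## Task

The bead sorter's seesaw gate is tipped towards one of its two trays. With a fingertip press the gate's raised yellow pad so that the gate rocks right over and stays tipped to the other side, then push the blue stop fully open, so that all three waiting steel beads roll down the other chute and come to rest in its tray. Do not touch the beads, and leave the other things on the bench where they are.

Things in the scene. Friction and masses are not known exactly. Their poses are not given: they have to be found in the camera images.
- sorter: fixed bead sorter, plywood base 270 x 220 x 12 mm. Origin on the table below the gate's middle; z up, y runs left along the gate, x from the gate to the feed ramp (away from the robot, within 0.3 rad). Feed ramp: channel 30 mm wide at y 0, x 14 to 170 mm, floor rising from z 128 to 150 mm. White chutes 58 mm wide from y +-78, z 80 down to y +-161, z 45 mm. Pivot post at x -95, y 0, 110 mm tall
- gate (a joint): seesaw gate: steel trough 170 mm long, pivot along the sorter's x at z 100 mm. Positive (to +0.22 rad): left (+y) end up, beads roll to the right chute; negative (to -0.22): right end up, beads roll left. A brass weight on a post at its middle, top 81 mm above the pivot, makes it fall to either side once past level and stay there; under 1 N at a pad rocks it
- pad_left (a point): top centre of the gate's left yellow press pad, 50 (sorter x) x 40 (y) x 6 mm, on the robot's side of the trough at x -62, y +70 mm of the sorter, open from above. The trough's wall, 29 mm higher than the pad, stands 26 mm from this point towards +x. The pad travels about 31 mm in height (z about 90 to 120 mm) between the gate's stops, nothing below it
- pad_right (a point): the same for the right yellow pad, at y = -70 mm of the sorter
- stop (a joint): blue stop holding back the beads: a bar that slides across the feed ramp along the sorter's +y; 0 shut, 0.040 m fully open (end stop); beads are let go at about 0.025. Starts within 5 mm of shut. Friction of about 1 N holds it where it is left
- stop_tab (a point): middle of the outer (-y) face of the stop's upright push tab, at the bar's right-hand end: tab 32 mm wide (sorter x), 6 mm thick, reaching 27 mm below and 18 mm above this point, which lies 88 mm along +x and about 184 mm above the table. Push towards the sorter's +y, 40 mm; space is free on its -y side
- bead0_center (a point): polished steel bead, a ball 20 mm across, 33 g (mass varies a little); the point is its centre. It waits nearest the gate, against the stop
- bead1_center (a point): polished steel bead, a ball 20 mm across, 33 g (mass varies a little); the point is its centre. Second in the queue on the ramp
- bead2_center (a point): polished steel bead, a ball 20 mm across, 33 g (mass varies a little); the point is its centre. Third in the queue on the ramp
- tray_red: fixed red tray 160 x 160 x 32 mm (walls and floor 4 mm) below the end of one chute, left or right; origin under its centre, about 218 mm to the side of the sorter's middle
- tray_white: the same in white, below the other chute
- stamp: loose brass hand stamp standing, 28 mm across, 70 mm tall; bystander; origin under its foot
- polish_jar: loose amber jar 52 mm across, 55 mm tall; bystander; origin under its foot
- wax_block: loose round green wax block 44 mm across, 30 mm tall; bystander; origin under its foot
- file: loose red-handled scraper tool 160 mm long lying along its x; bystander
- hammer: loose hammer 220 mm long lying along its x; bystander
- mug: loose white mug 76 mm across, 85 mm tall; bystander; origin under its foot
- flux_bottle: loose white bottle 60 mm across, 150 mm tall; bystander; origin under its foot
- bead0: the bead of that number as a body; its origin is on the ball's skin and turns with it, so use the centre point instead
- bead1: the bead of that number as a body; its origin is on the ball's skin and turns with it, so use the centre point instead
- bead2: the bead of that number as a body; its origin is on the ball's skin and turns with it, so use the centre point instead

How it is judged:
By the outcome, as a careful person would: the job done as asked, in the order asked, and still so for the second after the job is handed in, with the robot touching nothing.
It also fails if it takes over 38 s, if anything falls off the work surface, if the arm or the gripper's body presses on something with over 40 N, if the wrist force passes 120 N, or if a joint passes its speed limit or range.

## Robot

A 7-joint arm with a two-finger parallel gripper is mounted at the origin on the work surface. World frame = base frame: x ahead of the robot, y to its left, z up, the work surface at z = 0. Lengths are in m, angles in rad, forces in N, time in s.
With the tool pointing down it reaches from about 0.4 to 0.875 m from the base axis. Payload 4.4 kg.
Tool frame: the origin (TCP) lies at the very end of the fingers, on their centre line; the grasp point (between the pads) lies 19 mm behind it; z points along the fingers, y is the direction in which the jaws open and shut (so a half turn about z gives the same grasp; the last joint's range is limited). The gripper opens to 85 mm and grips with 20 to 120 N. Pads are 22 mm wide; open, the fingers measure 114 mm over their backs; the gripper's body (76 mm by 85 mm) begins 54 mm behind the grasp point. The pads swing forward as they close: fully open they stand 13 mm farther back than shut.
Start: joints at [-1.367, 0.628, 0.038, 1.517, -0.027, 0.996, -0.02], TCP at [0.173, 0.627, 0.191] pointing down, gripper open.
Joint ranges: [-3.06, 3.06], [-0.37, 2.12], [-1.25, 1.32], [0.18, 2.47], [-1.1, 4.24], [0.23, 1.98], [-2.94, 2.94]. Speed limits (rad/s): [2.57, 2.57, 3.14, 3.14, 3.14, 3.14, 3.14].

## Interface

Orientations are given as a 3x3 rotation matrix whose columns are the frame's x, y, z axes.
In Python, from workcell import readout, cams, manip gives the robot as it stands.
- The arm moves only by the shell command python3 -m inch 'ROWS' [FORCE]. ROWS is JSON, a list of rows, each a list of 7 numbers: the shift along the world's x, y, z in units of 0.2 m (1.0 is 0.2 m), then the turn, a rotation vector about the world's x, y, z in units of 60 degrees (1.0 is 60 degrees), then the gripper command: -1 is shut, 1 is fully open, values between are in proportion. A call has 1 to 12 rows; each row shifts and turns the commanded pose from where the row before left it; what a row does not reach is not made up. A row lasts 1/12 s, in which the tool goes at most 41.7 mm and 7.16 degrees, less where a joint would pass 70% of its speed; a pose out of reach is approached as far as the arm can. A call with a number of a shift or a turn outside -1 to 1 is refused whole. A call with a gripper value outside its range is refused whole. The fingers move at their own pace and stop on an object; FORCE is the grip in N (left out, the last holds). Time passes only in rows, so rows that do not move let the fingers close. It gives the time, the measured TCP pose, the force and the opening at its end, in the units of the state.
- readout.state(): the state, without advancing time (a new reading comes with each control period).
- cams.snapshot(name): name is "side" or "top"; returns (picture, depth): 480x640x3 uint8, red, green, blue; 480x640 float32, m along the optical axis (not along the pixel's ray), 0 where there is no reading.
- cams.get_calibration(name): a dict with "fx", "fy", "cx", "cy" (pixels), "cam_to_world" (4x4, takes a point from camera to world coordinates). Camera axes: x right, y down, z forward; pixel columns grow to the right and rows downward; lengths in m; the calibration is good to about 2 mm. A picture is of the moment at which its call begins. get_calibration takes no time and is no camera call.
- manip.job_done(): hands the job in, once; it reports no verdict.
The state is a dict: "time": time; "joint_positions": joint angles; "qd": joint speeds; "effort": joint torques, N m; "tcp_pos": TCP position; "tool_rot": TCP orientation; "ft_force": force on the tool from outside, world axes, zero at the start; "wrist_torque": the same for the moment, N m; "finger_gap": finger opening in m.
Only numpy, scipy, OpenCV 4.12 (cv2) and the standard library are available. Lean on these libraries where they do the work, as an engineer would, in place of code of your own. Each camera call takes 0.05 s, during which the arm holds its last target. There are 200 camera calls.

## Working session

There is one attempt and no reset: what is moved stays moved. The work goes in short steps, Python scripts to look and compute and a shell command to move; the robot and the scene stay as the last step left them, time stands still between calls to the robot, and variables do not carry over. Pictures are saved under pics/ and viewed, about 8 in all and at most 12, crops included, and the job is handed in when it is done.

```bash
mkdir -p pics; cat > h.py <<'E'
import numpy as np, cv2
from workcell import readout, cams, manip
def snap(n,f):
    p,d=cams.snapshot(n); np.savez(f'pics/{f}.npz',p=p,d=d); cv2.imwrite(f'pics/{f}.png',p[:,:,::-1]); return p,d
def pt(n,d,u,v,r=1):
    c=cams.get_calibration(n); w=d[v-r:v+r+1,u-r:u+r+1]; z=np.median(w[w>0])
    return (np.array(c['cam_to_world'])@[(u-c['cx'])*z/c['fx'],(v-c['cy'])*z/c['fy'],z,1])[:3].round(4)
def proj(n,P):
    c=cams.get_calibration(n); q=np.linalg.inv(np.array(c['cam_to_world']))@[*P,1]
    return (c['fx']*q[0]/q[2]+c['cx'],c['fy']*q[1]/q[2]+c['cy'])
E
python3 - <<'E'
from h import *
for n in('top','side'):
    snap(n,n+'0'); c=cams.get_calibration(n); print(n,np.round(c['cam_to_world'],3).tolist(),c['fx'])
s=readout.state(); print(s['time'],s['tcp_pos'],np.round(s['tool_rot'],3).tolist(),s['finger_gap'])
E
```

```text
top [[-0.024, -0.996, 0.083, 0.418], [-1.0, 0.024, -0.002, 0.056], [-0.0, -0.083, -0.997, 1.301], [0.0, 0.0, 0.0, 1.0]] 468.6116929120826
side [[0.984, -0.106, 0.144, 0.322], [-0.179, -0.578, 0.796, -1.094], [-0.001, -0.809, -0.588, 0.976], [0.0, 0.0, 0.0, 1.0]] 561.7627842335572
0.1 [0.17304493 0.62590673 0.19060279] [[-0.964, 0.267, -0.0], [0.267, 0.964, -0.002], [-0.0, -0.002, -1.0]] 0.08561745366439168
```

View pics/top0.png

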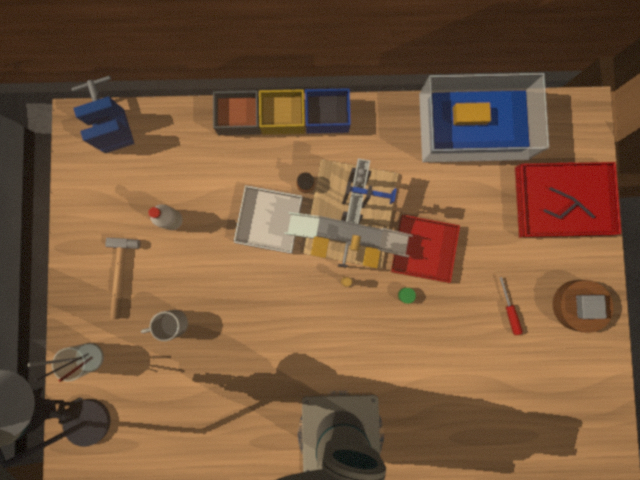

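View pics/side0.png

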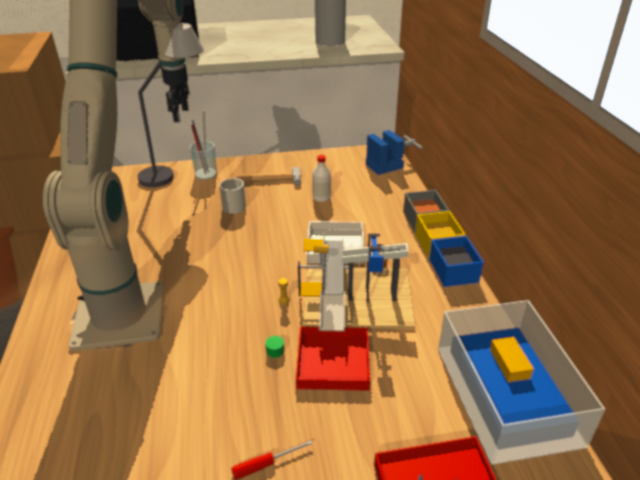

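```bash
python3 - <<'E'
from h import *
a=np.load('pics/top0.npz')['p'][150:300,230:470]; b=np.load('pics/side0.npz')['p'][200:350,250:430]
r=lambda i,k:cv2.resize(i,None,fx=k,fy=k,interpolation=cv2.INTER_CUBIC)
cv2.imwrite('pics/c0.png',r(a,3.3)[:,:,::-1]); cv2.imwrite('pics/c1.png',r(b,4)[:,:,::-1])
d=np.load('pics/top0.npz')['d']
for u,v in[(320,247),(372,257),(300,226),(405,243),(393,195),(362,165),(358,188),(347,282),(407,295),(272,219),(425,248)]: print(u,v,pt('top',d,u,v))
E
```

```text
320 247 [0.4963 0.0442 0.1207]
372 257 [ 0.4692 -0.09    0.0886]
300 226 [0.5577 0.0955 0.0593]
405 243 [ 0.5064 -0.1849  0.0466]
393 195 [ 0.6104 -0.1313  0.2011]
362 165 [ 0.6971 -0.0655  0.1495]
358 188 [ 0.6344 -0.0513  0.1744]
347 282 [ 0.4062 -0.0246  0.0702]
407 295 [ 0.367  -0.1881  0.029 ]
272 219 [0.5854 0.1748 0.0039]
425 248 [ 0.4941 -0.2478  0.0048]
```

View pics/c0.png

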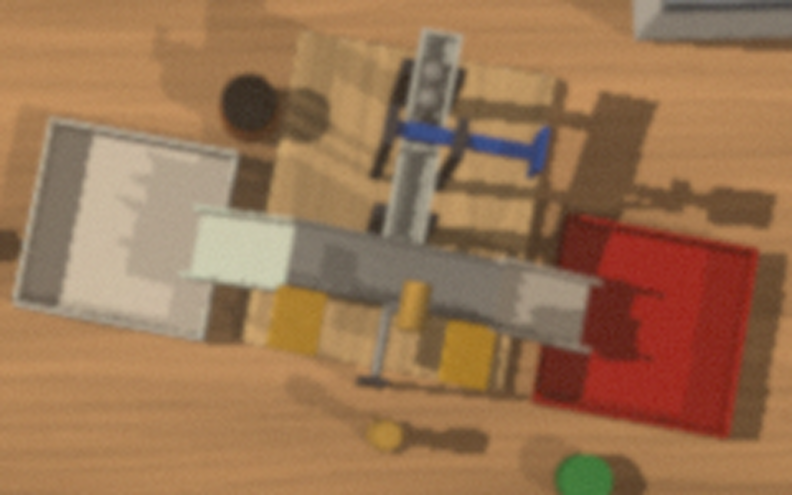

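View pics/c1.png

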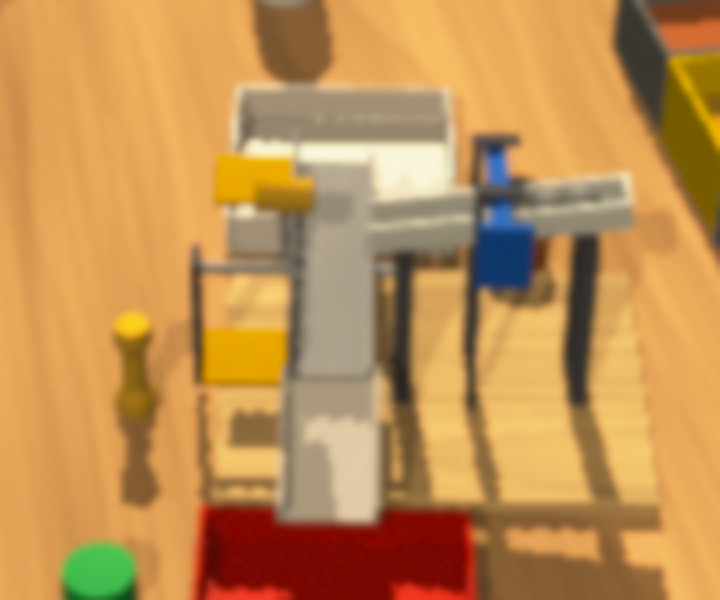

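The left pad is raised (z≈0.121 at top pixel 320,247), the right pad is low (0.089 at 372,257). So I press the left pad, and the beads should go left into the white tray. The stop tab is at pixel (394,195), and the sorter's yaw is about -0.21. Press point: about (0.492, 0.054).

```bash
python3 -m inch '[[0,0,0.2,0,0,0,-1],[0,0,0.2,0,0,0,-1],[0.094,-0.168,0,0,0,0,-1],[0.094,-0.168,0,0,0,0,-1],[0.094,-0.168,0,0,0,0,-1],[0.094,-0.168,0,0,0,0,-1],[0.094,-0.168,0,0,0,0,-1],[0.094,-0.168,0,0,0,0,-1],[0.094,-0.168,0,0,0,0,-1],[0.094,-0.168,0,0,0,0,-1],[0.094,-0.168,0,0,0,0,-1],[0.094,-0.168,0,0,0,0,-1]]' 20
python3 -m inch '[[0.094,-0.168,0,0,0,0,-1],[0.094,-0.168,0,0,0,0,-1],[0.094,-0.168,0,0,0,0,-1],[0.094,-0.168,0,0,0,0,-1],[0.094,-0.168,0,0,0,0,-1],[0.094,-0.168,0,0,0,0,-1],[0.094,-0.168,0,0,0,0,-1],[0,0,0,0,0,0,-1],[0,0,0,0,0,0,-1],[0,0,0,0,0,0,-1]]'
python3 - <<'E'
from h import *
d=np.load('pics/top0.npz')['d']
# highest depth points around gate weight and the ramp guides
for u0,u1,v0,v1 in[(348,362,232,252),(345,375,180,200),(385,400,185,205)]:
    L=[(*pt('top',d,u,v,0),u,v) for u in range(u0,u1) for v in range(v0,v1) if d[v,u]>0]; L.sort(key=lambda p:-p[2]); print(np.round(L[:60:6],4).tolist())
E
```

```text
time: 1.1
tcp_pos: [0.3616, 0.2886, 0.2713]
tool_rot: [[-0.964, 0.266, -0.0], [0.266, 0.964, -0.0], [0.0, -0.0, -1.0]]
ft_force: [1.0, 1.1, 0.3]
finger_gap: -0.0004
time: 1.93
tcp_pos: [0.4922, 0.0558, 0.271]
tool_rot: [[-0.964, 0.267, -0.001], [0.267, 0.964, 0.001], [0.001, 0.0, -1.0]]
ft_force: [0.2, 1.5, -0.9]
finger_gap: -0.0001
[[0.4997, -0.0366, 0.1846, 354.0, 243.0], [0.483, -0.0411, 0.1811, 356.0, 250.0], [0.4976, -0.0344, 0.1807, 353.0, 244.0], [0.5047, -0.0395, 0.1803, 355.0, 241.0], [0.488, -0.039, 0.1798, 355.0, 248.0], [0.5167, -0.0471, 0.1796, 358.0, 236.0], [0.4978, -0.0322, 0.179, 352.0, 244.0], [0.5097, -0.0398, 0.1788, 355.0, 239.0], [0.4882, -0.0319, 0.1785, 352.0, 248.0], [0.4954, -0.0346, 0.1783, 353.0, 245.0]]
[[0.6251, -0.0233, 0.1881, 347.0, 191.0], [0.612, -0.0736, 0.1864, 368.0, 196.0], [0.623, -0.0283, 0.1855, 349.0, 192.0], [0.6281, -0.0212, 0.1852, 346.0, 190.0], [0.6251, -0.0501, 0.1847, 358.0, 191.0], [0.6282, -0.0261, 0.184, 348.0, 190.0], [0.6101, -0.0738, 0.1837, 368.0, 197.0], [0.6405, -0.0314, 0.1833, 350.0, 185.0], [0.6407, -0.0241, 0.1831, 347.0, 185.0], [0.6211, -0.026, 0.1828, 348.0, 193.0]]
[[0.6142, -0.1329, 0.2064, 394.0, 193.0], [0.6194, -0.1359, 0.204, 395.0, 191.0], [0.6124, -0.1358, 0.2029, 395.0, 194.0], [0.6126, -0.1335, 0.2022, 394.0, 194.0], [0.6057, -0.1311, 0.2009, 393.0, 197.0], [0.6083, -0.1315, 0.1995, 393.0, 196.0], [0.6015, -0.134, 0.1971, 394.0, 199.0], [0.615, -0.131, 0.1893, 392.0, 194.0], [0.6185, -0.132, 0.1835, 392.0, 193.0], [0.6143, -0.1227, 0.1807, 388.0, 195.0]]
```

```bash
python3 -m inch '[[0,0,-0.17,0,0,0,-1],[0,0,-0.17,0,0,0,-1],[0,0,-0.17,0,0,0,-1],[0,0,-0.16,0,0,0,-1],[0,0,-0.03,0,0,0,-1],[0,0,-0.03,0,0,0,-1],[0,0,-0.03,0,0,0,-1],[0,0,-0.03,0,0,0,-1],[0,0,-0.03,0,0,0,-1],[0,0,-0.03,0,0,0,-1],[0,0,-0.02,0,0,0,-1],[0,0,0,0,0,0,-1]]'
python3 - <<'E'
from h import *
snap('side','s1'); p=np.load('pics/s1.npz')['p'][180:350,230:430]
cv2.imwrite('pics/s1c.png',cv2.resize(p,None,fx=3,fy=3,interpolation=cv2.INTER_CUBIC)[:,:,::-1])
E
```

```text
time: 2.93
tcp_pos: [0.4925, 0.0553, 0.0969]
tool_rot: [[-0.964, 0.267, -0.001], [0.267, 0.964, -0.0], [0.001, -0.0, -1.0]]
ft_force: [0.7, 0.1, 0.1]
finger_gap: 0.0002
```

View pics/s1c.png

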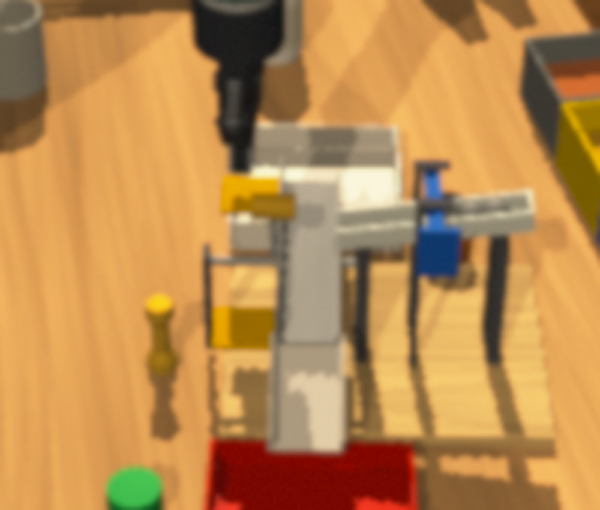

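The gate is still tipped right, with its left pad still up (crop 250,190). The finger appears behind the pad, beyond its +y edge. I'll check the geometry.

```bash
python3 - <<'E'
from h import *
f=lambda P:tuple(np.round((np.array(proj('side',P))-[230,180])*3))
print('tcp',f([.4925,.0553,.0969]),'pad',f([.4963,.0442,.1207]))
d=np.load('pics/side0.npz')['d']; d1=np.load('pics/s1.npz')['d']
for u,v in[(313,245),(306,245),(322,245),(314,240),(314,249)]: print(u,v,pt('side',d,u,v),pt('side',d1,u,v))
dt=np.load('pics/top0.npz')['d']
for v in(240,244,247,250,254): print(v,[ (u,*pt('top',dt,u,v,0)) for u in range(308,332,3)])
E
```

```text
tcp (np.float64(239.0), np.float64(207.0)) pad (np.float64(245.0), np.float64(192.0))
313 245 [ 0.4875 -0.0358  0.1772] [ 0.4873 -0.0371  0.1782]
306 245 [0.482  0.0439 0.1195] [0.4817 0.042  0.121 ]
322 245 [ 0.5083 -0.0411  0.1784] [ 0.5084 -0.0409  0.1782]
314 240 [0.5047 0.0559 0.1236] [0.5047 0.0556 0.1239]
314 249 [ 0.4883 -0.0453  0.1723] [ 0.4879 -0.0475  0.174 ]
240 [(308, np.float64(0.5236), np.float64(0.0757), np.float64(0.0119)), (311, np.float64(0.5235), np.float64(0.0675), np.float64(0.0103)), (314, np.float64(0.514), np.float64(0.0589), np.float64(0.1255)), (317, np.float64(0.514), np.float64(0.0514), np.float64(0.1234)), (320, np.float64(0.5141), np.float64(0.0437), np.float64(0.1196)), (323, np.float64(0.5137), np.float64(0.0362), np.float64(0.122)), (326, np.float64(0.514), np.float64(0.0285), np.float64(0.1165)), (329, np.float64(0.5218), np.float64(0.0179), np.float64(0.0173))]
244 [(308, np.float64(0.5124), np.float64(0.076), np.float64(0.0134)), (311, np.float64(0.5123), np.float64(0.0677), np.float64(0.0125)), (314, np.float64(0.5039), np.float64(0.0591), np.fl
[... 1264 characters left out ...]
.0367), np.float64(0.1151)), (326, np.float64(0.4886), np.float64(0.0292), np.float64(0.1166)), (329, np.float64(0.4947), np.float64(0.0184), np.float64(0.0098))]
254 [(308, np.float64(0.4851), np.float64(0.0767), np.float64(0.0082)), (311, np.float64(0.4791), np.float64(0.0673), np.float64(0.1212)), (314, np.float64(0.4789), np.float64(0.0598), np.float64(0.1218)), (317, np.float64(0.4788), np.float64(0.0522), np.float64(0.1203)), (320, np.float64(0.4788), np.float64(0.0446), np.float64(0.1177)), (323, np.float64(0.4787), np.float64(0.037), np.float64(0.115)), (326, np.float64(0.4838), np.float64(0.027), np.float64(0.0112)), (329, np.float64(0.4836), np.float64(0.0188), np.float64(0.0117))]
```

```bash
python3 - <<'E'
from h import *
d1=np.load('pics/s1.npz')['d']
for v in(210,216,222,228,232,236,238,240): print(v,[ (u,*map(float,pt('side',d1,u,v,0))) for u in range(304,318,2)])
p,dt=snap('top','t1')
cv2.imwrite('pics/t1c.png',cv2.resize(p[190:290,280:420],None,fx=5,fy=5,interpolation=cv2.INTER_CUBIC)[:,:,::-1])
s=readout.state(); print(s['tcp_pos'],s['ft_force'],proj('top',s['tcp_pos']))
E
```

```text
210 [(304, 0.4754, 0.0167, 0.2443), (306, 0.4802, 0.0163, 0.2439), (308, 0.4849, 0.0156, 0.2438), (310, 0.4892, 0.0124, 0.2454), (312, 0.4949, 0.0183, 0.2409), (314, 0.5027, 0.0367, 0.2281), (316, 0.5066, 0.0302, 0.2319)]
216 [(304, 0.4787, 0.0429, 0.2094), (306, 0.4776, 0.001, 0.2371), (308, 0.483, 0.0051, 0.2338), (310, 0.4912, 0.0273, 0.2182), (312, 0.4978, 0.0385, 0.2101), (314, 0.5019, 0.0331, 0.2131), (316, 0.5576, 0.342, 0.0032)]
222 [(304, 0.4717, -0.0045, 0.2244), (306, 0.4765, -0.0042, 0.2236), (308, 0.481, -0.0065, 0.2246), (310, nan, nan, nan), (312, 0.4917, 0.0006, 0.2185), (314, 0.5036, 0.045, 0.1871), (316, 0.5472, 0.2798, 0.0237)]
228 [(304, 0.5116, 0.2886, 0.0002), (306, 0.484, 0.0505, 0.1676), (308, 0.488, 0.0434, 0.172), (310, 0.4899, 0.0225, 0.1862), (312, 0.495, 0.0237, 0.1847), (314, 0.5047, 0.0529, 0.1633), (316, 0.545, 0.2674, 0.0106)]
232 [(304, 0.5081, 0.2654, 0.002), (306, 0.484, 0.0523, 0.154), (308, 0.4881, 0.0458, 0.1581), (310, 0.4923, 0.0395, 0.1619), (312, 0.4982, 0.0452, 0.1572), (314, 0.5045, 0.0525, 0.1513), (316, 0.5425, 0.2532, 0.006)]
236 [(304, 0.5051, 0.2463, 0.0012), (306, 0.4839, 0.0538, 0.1405), (308, 0.4877, 0.0442, 0.1468), (310, 0.492, 0.0393, 0.1497), (312, 0.4977, 0.043, 0.1464), (314, 0.5344, 0.2415, 0.0008), (316, 0.5393, 0.2343, 0.0052)]
238 [(304, 0.5032, 0.2335, 0.0032), (306, 0.5101, 0.2399, -0.0023), (308, 0.509, 0.1911, 0.0328), (310, 0.5207, 0.2307, 0.0029), (312, 0.5262, 0.2279, 0.0042), (314, 0.5328, 0.2321, 0.0003), (316, 0.5371, 0.2216, 0.0072)]
240 [(304, 0.4804, 0.0678, 0.1183), (306, 0.4851, 0.064, 0.1204), (308, 0.4897, 0.0594, 0.1231), (310, 0.4946, 0.058, 0.1235), (312, 0.4989, 0.0521, 0.1272), (314, 0.504, 0.0517, 0.1267), (316, 0.5101, 0.0568, 0.1223)]
[0.49290687 0.05524589 0.09748233] [ 0.52970857 -0.08112032  0.16627985] (np.float64(315.6628913160011), np.float64(249.00427005759846))
  return _methods._mean(a, axis=axis, dtype=dtype,
  ret = ret.dtype.type(ret / rcount)
```

View pics/t1c.png

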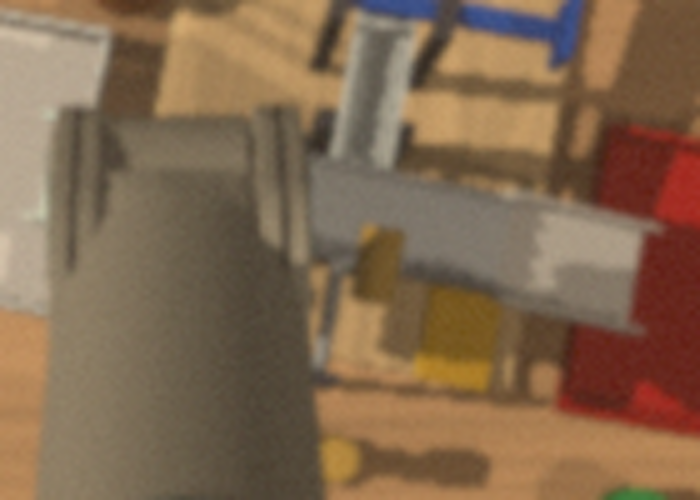

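```bash
python3 - <<'E' 2>/dev/null
from h import *
d=np.load('pics/side0.npz')['d']
print('start tcp proj',proj('side',[.173,.626,.1906]))
for v in range(100,126,3): print(v,[(u,*map(float,pt('side',d,u,v,0))) for u in range(168,190,3)])
p,d=snap('side','s2'); s=readout.state(); print(s['tcp_pos'],proj('side',s['tcp_pos']),s['joint_positions'])
for v in range(228,242,1): print(v,pt('side',d,309,v,0),pt('side',d,311,v,0))
E
```

```text
start tcp proj (np.float64(182.904362730107), np.float64(131.4036807426948))
100 [(168, 0.1502, 0.5607, 0.3246), (171, 0.1589, 0.5602, 0.3242), (174, 0.1682, 0.5537, 0.3261), (177, 0.1743, 0.5831, 0.3138), (180, 0.182, 0.5958, 0.3082), (183, 0.1849, 0.6734, 0.2768), (186, 0.1956, 0.6546, 0.2836), (189, 0.1609, 1.3131, 0.0218)]
103 [(168, 0.1489, 0.5597, 0.3157), (171, 0.158, 0.5549, 0.317), (174, 0.1671, 0.5497, 0.3184), (177, 0.173, 0.5812, 0.3052), (180, 0.1816, 0.5838, 0.3035), (183, 0.1827, 0.6837, 0.2627), (186, 0.1933, 0.6668, 0.2687), (189, 0.1588, 1.3145, 0.0075)]
106 [(168, 0.147, 0.5629, 0.3051), (171, 0.1537, 0.5835, 0.296), (174, 0.1649, 0.5582, 0.3056), (177, 0.1724, 0.5719, 0.2994), (180, 0.1194, 1.3045, 0.0008), (183, 0.1829, 0.6621, 0.2614), (186, 0.1921, 0.6637, 0.26), (189, 0.1578, 1.3012, -0.0008)]
109 [(168, 0.1461, 0.5571, 0.298), (171, 0.1553, 0.5524, 0.2993), (174, 0.1634, 0.5586, 0.2961), (177, 0.171, 0.5709, 0.2903), (180, 0.1182, 1.2953, -0.0091), (183, 0.1807, 0.6716, 0.2474), (186, 0.1906, 0.6639, 0.2498), (189, 0.1562, 1.2967, -0.0127)]
112 [(168, 0.0648,
[... 1452 characters left out ...]

228 [0.4895 0.0364 0.1767] [0.4954 0.0422 0.1719]
229 [0.4906 0.0441 0.1681] [0.495  0.0402 0.1703]
230 [0.4905 0.0438 0.1653] [0.495  0.0405 0.167 ]
231 [0.4903 0.0431 0.1627] [0.4945 0.0374 0.1662]
232 [0.4899 0.0408 0.1613] [0.4949 0.0406 0.1608]
233 [0.4898 0.0401 0.1588] [0.4944 0.0372 0.1602]
234 [0.4899 0.0414 0.1547] [0.495  0.0416 0.1539]
235 [0.4905 0.0459 0.1484] [0.4952 0.0429 0.1499]
236 [0.4906 0.0471 0.1444] [0.4941 0.0362 0.1517]
237 [0.4909 0.0494 0.1396] [0.4956 0.0464 0.1411]
238 [0.5174 0.2285 0.0049] [0.5236 0.23   0.003 ]
239 [0.4926 0.0611 0.1247] [0.4975 0.0593 0.1253]
240 [0.4921 0.0586 0.1234] [0.4973 0.0587 0.1226]
241 [0.4923 0.0599 0.1192] [0.4971 0.0573 0.1205]
```

Side-camera depth puts the fingertip at z≈0.140, about 42 mm above the reported TCP (0.097). The start picture shows the same offset, and x and y agree with the reported pose. The table reads about 0 in the camera, so I trust the camera: true tip z = reported z + 0.042. Next I descend another ~42 mm, slowly.

```bash
python3 -m inch '[[0,0,-0.05,0,0,0,-1],[0,0,-0.02,0,0,0,-1],[0,0,-0.02,0,0,0,-1],[0,0,-0.02,0,0,0,-1],[0,0,-0.02,0,0,0,-1],[0,0,-0.02,0,0,0,-1],[0,0,-0.02,0,0,0,-1],[0,0,-0.02,0,0,0,-1],[0,0,-0.01,0,0,0,-1],[0,0,-0.01,0,0,0,-1],[0,0,0,0,0,0,-1]]'
python3 - <<'E'
from h import *
snap('side','s3'); p,d=snap('top','t3')
print('right pad',pt('top',d,372,257),pt('top',d,368,255))
p=np.load('pics/s3.npz')['p'][180:350,230:430]
cv2.imwrite('pics/s3c.png',cv2.resize(p,None,fx=3,fy=3,interpolation=cv2.INTER_CUBIC)[:,:,::-1])
E
```

```text
time: 4.0
tcp_pos: [0.4926, 0.0553, 0.055]
tool_rot: [[-0.964, 0.267, -0.001], [0.267, 0.964, -0.0], [0.001, -0.0, -1.0]]
ft_force: [0.3, -0.3, -0.0]
finger_gap: 0.0003
right pad [ 0.4679 -0.0862  0.12  ] [ 0.4733 -0.0765  0.1182]
```

View pics/s3c.png

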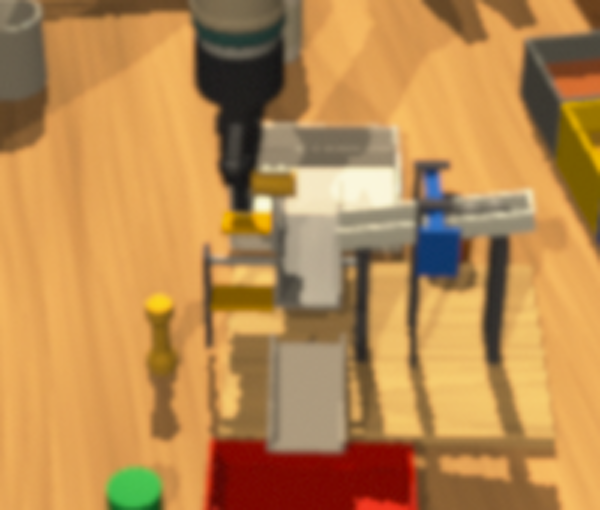

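The gate has rocked over: its right pad is now at z≈0.12 and the left end is down. I'll retract and go to the stop tab's free side.

```bash
python3 -m inch '[[0,0,0.1,0,0,0,-1],[0,0,0.2,0,0,0,-1],[0,0,0.2,0,0,0,-1],[0,0,0.2,0,0,0,-1],[0,0,0.2,0,0,0,-1],[0,0,0.1,0,0,0,-1],[0,0,0,0,0,0,-1]]'
python3 -m inch '[[0.078,-0.166,0,0,0,0,-1],[0.078,-0.166,0,0,0,0,-1],[0.078,-0.166,0,0,0,0,-1],[0.078,-0.166,0,0,0,0,-1],[0.078,-0.166,0,0,0,0,-1],[0.078,-0.166,0,0,0,0,-1],[0.078,-0.166,0,0,0,0,-1],[0,0,0,0,0,0,-1],[0,0,-0.2,0,0,0,-1],[0,0,-0.2,0,0,0,-1],[0,0,-0.2,0,0,0,-1],[0,0,0,0,0,0,-1]]'
python3 - <<'E'
from h import *
p,d=snap('side','s4'); t,dt=snap('top','t4'); s=readout.state(); print(s['tcp_pos'])
print('left pad',pt('top',dt,320,247),'right',pt('top',dt,371,257))
cv2.imwrite('pics/s4c.png',cv2.resize(p[180:350,250:450],None,fx=3,fy=3,interpolation=cv2.INTER_CUBIC)[:,:,::-1])
E
```

```text
time: 4.68
tcp_pos: [0.4962, 0.0556, 0.2607]
tool_rot: [[-0.964, 0.267, 0.011], [0.267, 0.964, 0.002], [-0.01, 0.005, -1.0]]
ft_force: [0.3, 0.1, -0.2]
finger_gap: -0.0001
time: 5.68
tcp_pos: [0.5953, -0.1745, 0.127]
tool_rot: [[-0.964, 0.267, -0.016], [0.267, 0.964, 0.005], [0.016, 0.0, -1.0]]
ft_force: [-1.4, 0.1, -0.5]
finger_gap: -0.0002
[ 0.60086264 -0.17669     0.13442179]
left pad [0.4984 0.0439 0.089 ] right [ 0.468  -0.0837  0.1198]
```

View pics/s4c.png

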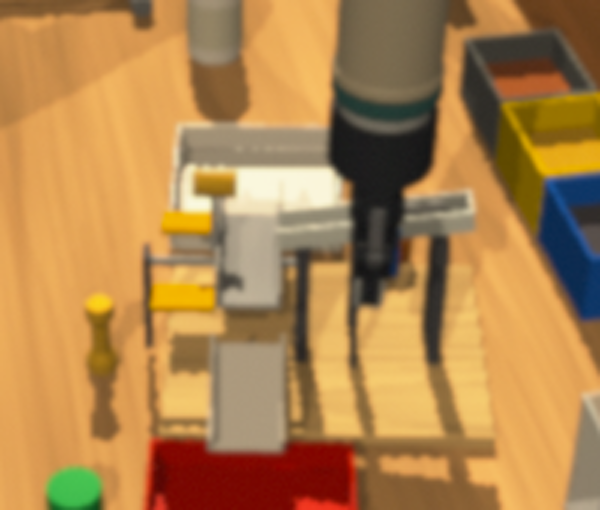

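```bash
python3 - <<'E'
from h import *
d=np.load('pics/side0.npz')['d']; d4=np.load('pics/s4.npz')['d']
ex=np.array([.978,-.208]);ey=np.array([.208,.978]);o=np.array([.5416,-.036])
for u,v in[(371,262),(376,262),(381,262)]:
    P=pt('side',d,u,v); print('tab',P,(P[:2]-o)@ex,(P[:2]-o)@ey)
for v in(266,270,274,276,278,280):
    for u in(370,373,376):
        P=pt('side',d4,u,v,0); print('fin',u,v,P,((P[:2]-o)@ex).round(3),((P[:2]-o)@ey).round(3))
E
```

```text
tab [ 0.6042 -0.1339  0.1855] 0.08158599999999999 -0.08272539999999999
tab [ 0.6154 -0.1356  0.1852] 0.09289319999999997 -0.08205839999999999
tab [ 0.6262 -0.1388  0.1862] 0.1041212 -0.0829416
fin 370 266 [ 0.5734 -0.2331  0.2571] 0.072 -0.186
fin 373 266 [ 0.5797 -0.2332  0.2562] 0.078 -0.185
fin 376 266 [ 0.5856 -0.2347  0.2566] 0.084 -0.185
fin 370 270 [ 0.5791 -0.2153  0.2314] 0.074 -0.168
fin 373 270 [ 0.584  -0.221   0.2352] 0.08 -0.172
fin 376 270 [ 0.5895 -0.224   0.2368] 0.086 -0.174
fin 370 274 [ 0.5887 -0.1846  0.1941] 0.077 -0.136
fin 373 274 [ 0.5952 -0.1854  0.1937] 0.083 -0.135
fin 376 274 [ 0.6012 -0.188   0.195 ] 0.09 -0.136
fin 370 276 [ 0.5877 -0.1888  0.192 ] 0.077 -0.14
fin 373 276 [ 0.5949 -0.1874  0.1897] 0.084 -0.137
fin 376 276 [ 0.6026 -0.1844  0.1861] 0.091 -0.132
fin 370 278 [ 0.5889 -0.1857  0.1836] 0.077 -0.137
fin 373 278 [ 0.5959 -0.1851  0.1821] 0.084 -0.135
fin 376 278 [ 0.6037 -0.1819  0.1782] 0.091 -0.13
fin 370 280 [ 0.5891 -0.186   0.1781] 0.078 -0.137
fin 373 280 [ 0.5955 -0.1875  0.1784] 0.084 -0.137
fin 376 280 [ 0.6042 -0.1814  0.172 ] 0.091 -0.129
```

```bash
python3 -m inch '[[0.013,0.061,0,0,0,0,-1],[0.013,0.061,0,0,0,0,-1],[0.005,0.025,0,0,0,0,-1],[0.005,0.025,0,0,0,0,-1],[0.005,0.025,0,0,0,0,-1],[0.005,0.025,0,0,0,0,-1],[0.005,0.025,0,0,0,0,-1],[0.005,0.025,0,0,0,0,-1],[0.005,0.025,0,0,0,0,-1],[0.005,0.025,0,0,0,0,-1],[0.003,0.015,0,0,0,0,-1],[0,0,0,0,0,0,-1]]'
python3 - <<'E'
from h import *
p,d=snap('side','s5'); s=readout.state(); print(s['tcp_pos'],s['ft_force'])
d=d; ex=np.array([.978,-.208]);ey=np.array([.208,.978]);o=np.array([.5416,-.036])
hsv=cv2.cvtColor(p,cv2.COLOR_RGB2HSV); m=(hsv[...,0]>100)&(hsv[...,0]<125)&(hsv[...,1]>130); m[:,:350]=0; m[:,400:]=0; m[:215]=0;m[300:]=0
P=np.array([pt('side',d,u,v,0) for v,u in zip(*np.where(m))]); Y=(P[:,:2]-o)@ey; k=P[:,2]<.18
print(len(P),np.percentile(Y,[0,10,50,90]),np.median(Y[k]) if k.any() else None)
E
```

```text
time: 6.78
tcp_pos: [0.6154, -0.1119, 0.1355]
tool_rot: [[-0.964, 0.267, -0.001], [0.267, 0.964, -0.003], [-0.0, -0.003, -1.0]]
ft_force: [-0.2, -4.1, 0.6]
finger_gap: -0.0005
[ 0.61537574 -0.11190521  0.13541947] [-0.92619007 -4.75842775  1.07489932]Traceback (most recent call last):
  File "<stdin>", line 5, in <module>
IndexError: too many indices for array: array is 1-dimensional, but 2 were indexed
```

```bash
python3 -m inch '[[0.002,0.012,0,0,0,0,-1],[0.002,0.012,0,0,0,0,-1],[0,0,0,0,0,0,-1]]'; python3 -m inch '[[0.002,0.012,0,0,0,0,-1],[0,0,0,0,0,0,-1],[0,0,0,0,0,0,-1]]'
```

```text
time: 7.08
tcp_pos: [0.6154, -0.112, 0.1356]
tool_rot: [[-0.963, 0.27, -0.001], [0.27, 0.963, -0.009], [-0.001, -0.009, -1.0]]
ft_force: [-1.4, -12.3, 0.7]
finger_gap: 0.0003
time: 7.33
tcp_pos: [0.6153, -0.112, 0.1357]
tool_rot: [[-0.962, 0.272, -0.001], [0.272, 0.962, -0.011], [-0.002, -0.011, -1.0]]
ft_force: [-3.0, -14.7, 0.8]
finger_gap: -0.0001
```

The tip doesn't move while the force rises to 15 N, so the stop is at its end. I'll back off, retreat, and look.

```bash
python3 -m inch '[[-0.01,-0.05,0,0,0,0,-1],[-0.02,-0.1,0,0,0,0,-1],[-0.03,-0.15,0,0,0,0,-1],[0,0,0.15,0,0,0,-1],[0,0,0.2,0,0,0,-1],[0,0,0.2,0,0,0,-1],[0,-0.2,0,0,0,0,-1],[0,-0.2,0,0,0,0,-1],[0,-0.2,0,0,0,0,-1],[0,0,0,0,0,0,-1],[0,0,0,0,0,0,-1],[0,0,0,0,0,0,-1]]'
python3 -m inch '[[0,0,0,0,0,0,-1],[0,0,0,0,0,0,-1],[0,0,0,0,0,0,-1],[0,0,0,0,0,0,-1],[0,0,0,0,0,0,-1],[0,0,0,0,0,0,-1],[0,0,0,0,0,0,-1],[0,0,0,0,0,0,-1],[0,0,0,0,0,0,-1],[0,0,0,0,0,0,-1],[0,0,0,0,0,0,-1],[0,0,0,0,0,0,-1]]' >/dev/null
python3 - <<'E'
from h import *
p,d=snap('top','t6'); print('left pad',pt('top',d,320,247),'right',pt('top',d,371,257))
cv2.imwrite('pics/t6c.png',cv2.resize(p[150:300,230:470],None,fx=3.3,fy=3.3,interpolation=cv2.INTER_CUBIC)[:,:,::-1])
E
```

```text
time: 8.33
tcp_pos: [0.605, -0.2811, 0.2447]
tool_rot: [[-0.964, 0.266, -0.001], [0.266, 0.964, 0.002], [0.001, 0.002, -1.0]]
ft_force: [0.2, 0.9, 0.1]
finger_gap: -0.0
left pad [0.4983 0.0439 0.0893] right [ 0.468  -0.0838  0.1193]
```

View pics/t6c.png

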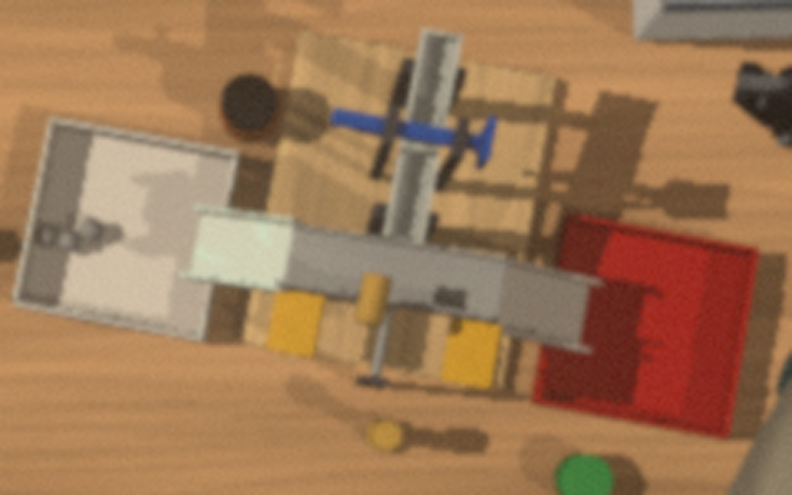

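Ramp and trough are empty, the stop is open (tab moved from crop 541 to 485), and the beads are in the white tray at crop (45–100, 235). I'll wait a second and confirm three beads at rest.

```bash
python3 -m inch '[[0,0,0,0,0,0,-1],[0,0,0,0,0,0,-1],[0,0,0,0,0,0,-1],[0,0,0,0,0,0,-1],[0,0,0,0,0,0,-1],[0,0,0,0,0,0,-1],[0,0,0,0,0,0,-1],[0,0,0,0,0,0,-1],[0,0,0,0,0,0,-1],[0,0,0,0,0,0,-1],[0,0,0,0,0,0,-1],[0,0,0,0,0,0,-1]]'|head -1
python3 - <<'E'
from h import *
a=np.load('pics/t6.npz')['p']; p,d=snap('top','t7'); s,_=snap('side','s7')
print('diff',np.abs(cv2.blur(a,(3,3)).astype(int)-cv2.blur(p,(3,3)))[180:255,230:320].max())
A=cv2.resize(p[180:255,230:310],(400,375),interpolation=cv2.INTER_CUBIC); B=cv2.resize(s[210:285,290:370],(400,375),interpolation=cv2.INTER_CUBIC)
cv2.imwrite('pics/f.png',np.hstack([A,B])[:,:,::-1])
E
```

```text
time: 10.38
diff 4
```

View pics/f.png

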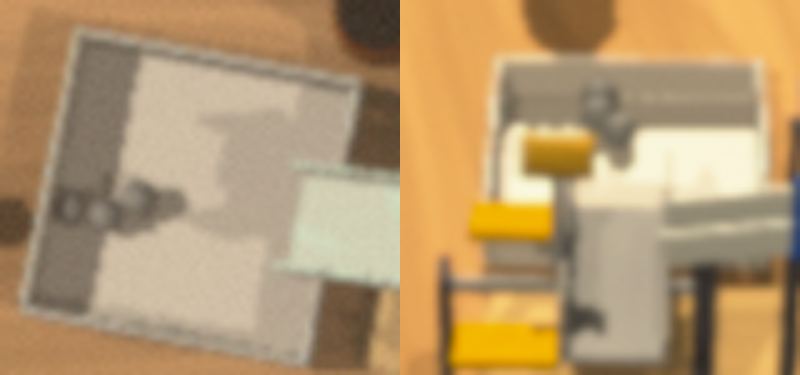

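Three beads are touching in a row at crop (68,208), (103,212) and (138,195), and nothing changed between the two pictures. Handing in.

```bash
python3 -c "from workcell import manip; print(manip.job_done())"
```

```text
the job is handed in; nothing more can be done
None
```

The job is done and handed in at about 10.5 s. I pressed the raised left pad until the gate rocked over, then pushed the blue stop to its end. The three beads rolled down the left chute into the white tray.

**Last checks:**
- **Gate:** it stays tipped left, with the left pad at z≈0.089 and the right pad at 0.119.
- **Stop:** the finger stopped moving while the push force rose to about 15 N, so I took that as the end stop. The top picture shows the stop tab moved across. My image check of the tab's position failed with an error and I did not repeat it.
- **Beads:** three are visible in the white tray, and the tray area did not change between two pictures about 1 s apart. The ramp and trough are empty.
- **Other things:** those near the sorter appear unmoved in the top picture. I did not look at the mug, bottle, hammer or file again.

**Disagreement:** the reported TCP height was about 42 mm lower than the fingertip the camera saw. My first press therefore stopped in the air above the pad, touching nothing. I went by the camera height after that.

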